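# Open the blue touch-latch cupboard in the galley

## Robot

A 6-joint arm with a two-finger parallel gripper is mounted at the origin on the work surface. World frame = base frame: x ahead of the robot, y to its left, z up, the work surface at z = 0. Lengths are in mm, angles in rad, forces in N, time in s.
With the tool pointing down it reaches from about 275 to 750 mm from the base axis. Payload 10.2 kg.
Tool frame: the origin (TCP) lies midway between the tips of the shut fingers; the grasp point (between the pads) lies 19 mm behind it (ctrl.tcp_to_grasp is the z of the grasp point in the tool frame, in mm); z points along the fingers, y is the direction in which the jaws open and shut (so a half turn about z gives the same grasp; the last joint's range is limited). The gripper opens to 85 mm and grips with 20 to 120 N. Pads are 22 mm wide; open, the fingers measure 114 mm over their backs; the gripper's body (76 mm by 85 mm) begins 54 mm behind the grasp point. The pads swing forward as they close: fully open they stand 13 mm farther back than shut.
Start: joints at [-1.561, 0.313, 1.498, -0, 1.331, -0.223], TCP at [121.105, -510.847, 231.294] pointing down, gripper open.
Joint ranges: [-2.94, 2.94], [-0.97, 2.17], [0.19, 2.56], [-1.23, 4.37], [0.02, 3.11], [-2.88, 2.88]. Speed limits (rad/s): [2.39, 2.39, 3.01, 3.14, 3.14, 3.14].

## Interface

Orientations are given as a unit quaternion [w, x, y, z].
In Python, from rig import sensors, capture, order, ctrl gives the robot as it stands. The module is installed in compiled form; this text tells all that it offers.
- The arm moves only by the tool play_rows, never from a script. Its argument "deltas" is a list of rows, each a list of 7 numbers: the shift along the world's x, y, z in units of 40 mm (1.0 is 40 mm), then the turn, a rotation vector about the world's x, y, z in units of 6 degrees (1.0 is 6 degrees), then the opening, from -1 (shut) to 1 (fully open). A call has 1 to 8 rows; each row shifts and turns the commanded pose from where the row before left it; what a row does not reach is not made up. A row lasts 1/12 s, in which the tool goes at most 41.7 mm and 7.16 degrees, less where a joint would pass 70% of its speed; a pose out of reach is approached as far as the arm can. A call is refused whole if a number of a shift passes 1 or a number of a turn 1, either way. A call with a gripper value outside its range is refused whole. The fingers move at their own pace and stop on an object; "squeeze" is the grip in N (left out, the last holds). Time passes only in rows, so rows that do not move let the fingers close. It gives the time, the measured TCP pose, the force and the opening at its end, in the units of the state.
- sensors.sense(): the state, without advancing time (a new reading comes with each control period).
- capture(name): name is "side" or "top" or "wrist"; returns a dict with "pixels" (400x640x3 uint8, red, green, blue), "z_map" (400x640 float32, mm along the optical axis (not along the pixel's ray), 0 where there is no reading), "fx", "fy", "cx", "cy" (pixels), "eye" and "rotation" of the camera in the world; the wrist camera has in their place "tool_from_camera" (4x4, takes a point from camera to tool coordinates, whose origin is the TCP and whose axes are the flange's). Camera axes: x right, y down, z forward; pixel columns grow to the right and rows downward; lengths in mm; the calibration is good to about 2 mm. The wrist camera is an equidistant fisheye: a pixel r from the principal point sees the ray r / f radians off the axis. A picture is of the moment at which its call begins: read the wrist's pose just before it.
- order.finish_job(): hands the job in, once; it reports no verdict.
The state is a dict: "time_s": time; "joints": joint angles; "dq": joint speeds; "tau": joint torques, N m; "eef_pos": TCP position; "ee_rot": TCP orientation; "force": force on the tool from outside, world axes, zero at the start; "wrist_torque": the same for the moment, N m; "grip_width": opening from 0.0 (shut) to 1.0 (fully open).
Only numpy, scipy, OpenCV 4.12 (cv2) and the standard library are available. Lean on these libraries where they do the work, as an engineer would, in place of code of your own. Each camera call takes 0.05 s, during which the arm holds its last target. There are 200 camera calls.

## Task

Open the blue cupboard for the cook with the fingertips alone: gently press its door near the free edge so that the touch catch lets go and the door springs ajar, then push the door from its inner side until it stands wide open, about square to the cupboard, and leave it there. Leave the green cupboard shut, and do not move or lift anything else on the counter.

Things in the scene. Friction and masses are not known exactly. Their poses are not given: they have to be found in the camera images.
- blue_cupboard: steel touch-latch cupboard, fixed, with blue top and blue door, no handle; 200 wide (y), 200 high, 200 deep (x). Origin: on the counter under the middle of the closed door's outer face; +x points into the cupboard, +y towards the hinge side, z up. The closed door covers its whole front (x = 0 to 16, y = -97 to +97, z = 4 to 196); the steel box starts at x = 24
- blue_door (a joint): angle of the blue door in rad about its upright hinge: 0 shut and latched, negative when pressed in (stop at -0.036), positive as the free edge swings out towards the robot's side (limit 1.7; 1.57 is square to the front). When sprung ajar it rests at about 0.45 (free edge about 85 mm out); from there it swings against slight friction (about 0.5 N at the free edge) and stays where it is left
- green_cupboard: steel touch-latch cupboard, fixed, with green top and green door, no handle; 200 wide (y), 200 high, 200 deep (x). Origin: on the counter under the middle of the closed door's outer face; +x points into the cupboard, +y towards the hinge side, z up. The closed door covers its whole front (x = 0 to 16, y = -97 to +97, z = 4 to 196); the steel box starts at x = 24
- green_door (a joint): angle of the green door in rad about its upright hinge: 0 shut and latched, negative when pressed in (stop at -0.036), positive as the free edge swings out towards the robot's side (limit 1.7; 1.57 is square to the front). The same touch latch; to be left shut
- blue_press (a point): a point on the outer face of the blue door (it moves with the door), 25 mm from the free edge and 41 mm below the door's top, 172 mm from the hinge; its own axes: x into the door's face, y towards the hinge, z up. The door is 16 mm thick. Pressed in here by about 4 mm (2 to 5 N; stop at 6 mm) the catch lets go, and as the finger backs off a damped spring swings the door ajar within a second
- blue_hinge (a point): point on the blue door's upright hinge axis, level with the top of the door (196 mm above the counter); the axis lies in the plane of the door's inner face
- cup_a_mid (a point): small lidded white portion cup, 68 mm across the lid, 43 mm high; this point: its centre line, 20 mm above its foot; stands on the right of the counter
- cup_b_mid (a point): small lidded white portion cup, 68 mm across the lid, 43 mm high; this point: its centre line, 20 mm above its foot; stands on the left of the counter
- cup_c_mid (a point): small lidded white portion cup, 68 mm across the lid, 43 mm high; this point: its centre line, 20 mm above its foot; stands on top of the green cupboard
- shaker: clear shaker with steel cap, 44 mm across, 100 mm high; origin under its centre
- jar: amber glass jar with red lid, 70 mm across, 120 mm high; origin under its centre
- mug: white mug, 80 mm across, 90 mm high; origin under its centre

How it is judged (in metres and radians):
On the way:
1. the blue door has been pressed and has sprung ajar (over 0.3 rad) (value of joint blue_door above 0.3 rad), for 0.1 s.
At the end, for the whole second after the job is handed in: the blue door stands open by more than 1.2 rad (69 degrees) and at rest, the green door is shut (under 0.03 rad), and every loose thing is within 20 mm of where it stood (value of joint blue_door above 1.2 rad and velocity of joint blue_door between -0.05 and 0.05 rad/s and value of joint green_door below 0.03 rad and distance of each of cup_a_mid, cup_b_mid, cup_c_mid, shaker, jar, mug from where it was at the start of the episode below 0.02 m and linear speed of each of shaker, jar, mug below 0.02 m/s); the robot touches nothing.
It fails at once if the green cupboard's door is released (over 0.05 rad) (value of joint green_door above 0.05 rad).
It fails at once if the blue cupboard is pushed with more than 40 N (contact force between any of the fingers, the arm and blue_cupboard above 40 N).
It fails at once if a loose thing is moved or lifted by more than 20 mm (distance of any of cup_a_mid, cup_b_mid, cup_c_mid, shaker, jar, mug from where it was at the start of the episode above 0.02 m).
It fails at once if a standing thing is tipped over (angle between any of cup_a_mid, cup_b_mid, cup_c_mid, shaker, jar, mug's own z axis and vertical above 0.4 rad).
It also fails if it takes over 54 s, if anything falls off the work surface, if the arm or the gripper's body presses on something with over 40 N, if the wrist force passes 120 N, or if a joint passes its speed limit or range.

## Working session

There is one attempt and no reset: what is moved stays moved. The work goes in short steps, Python scripts to look and compute and a tool call to move; the robot and the scene stay as the last step left them, time stands still between calls to the robot, and variables do not carry over. Pictures are saved under pics/ and viewed, about 8 in all and at most 12, crops included, and the job is handed in when it is done.

Besides the shell and the picture viewer there is one more tool, called as a command line: name --pt "numbers of a row" for each row, then --argument value for the rest. play_rows: Moves the arm, as the interface text tells. Its arguments: {"type":"object","properties":{"deltas":{"type":"array","items":{"type":"array","items":{"type":"number"}}},"squeeze":{"type":"number"}},"required":["deltas"]}

```bash
mkdir -p pics
cat > h.py <<'E'
import numpy as np, cv2
from rig import sensors, capture, order, ctrl
def save(c,n): cv2.imwrite('pics/'+n,cv2.cvtColor(c['pixels'],cv2.COLOR_RGB2BGR))
def pts(c):
    z=c['z_map'].astype(float);v,u=np.mgrid[0:400,0:640]
    p=np.stack([(u-c['cx'])/c['fx']*z,(v-c['cy'])/c['fy']*z,z],-1)
    return p@np.array(c['rotation']).T+np.array(c['eye'])
E
python3 - <<'E'
from h import *
print(sensors.sense())
for n in ('top','side'):
    c=capture(n);save(c,n+'1.png');np.savez(n+'1.npz',**c);print(n,c['eye'],c['rotation'],c['fx'],c['cx'],c['cy'])
E
```

```text
{'time_s': 0.0, 'joints': array([-1.56136200e+00,  3.13445777e-01,  1.49846254e+00, -1.15065716e-05,
        1.33097704e+00, -2.23393766e-01]), 'dq': array([-0.000873  ,  0.00021581,  0.0004703 , -0.00066901,  0.00162429,
        0.0020687 ]), 'tau': array([ 1.20403911e-04, -4.12271261e+01, -2.59742600e+01, -2.06619329e-04,
        4.17665608e-03, -1.50545816e-06]), 'eef_pos': array([ 121.11933587, -510.56874961,  230.72764942]), 'ee_rot': array([-6.43254797e-04,  9.93231168e-01,  1.16152614e-01,  6.34590728e-05]), 'force': array([-0.70534071, -0.11130254,  0.01886606]), 'wrist_torque': array([ 0.01655942, -0.02969387,  0.02295517]), 'grip_width': 1.0032498348798073}
top [ 427.59495089   14.49422424 1444.91184316] [ 0.03288789 -0.69641631  0.71577347 -0.03988801] 382.1420162213753 319.337406009974 198.22208865097318
side [ 305.05039956 -936.5486654  1190.25127119] [-0.37389898  0.91918297 -0.11710036  0.03987134] 481.07900176363285 324.01975547451866 199.20182579243132
```

View pics/top1.png

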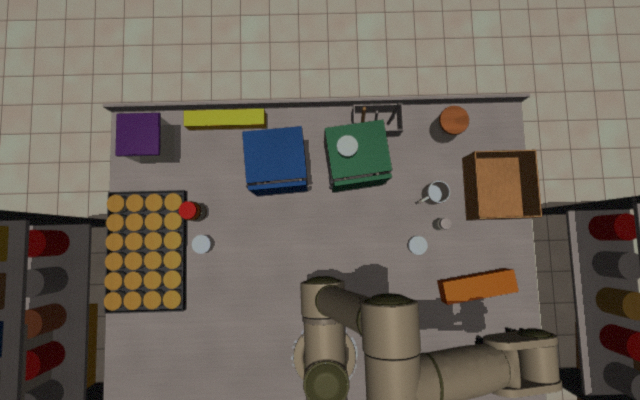

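View pics/side1.png

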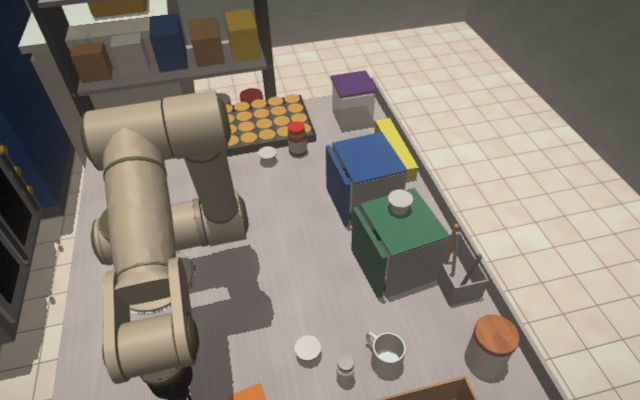

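The top view shows the blue cupboard at about (275,160) with its door edge near row 190, and the green one at (357,155). Their fronts face the robot and the hinges are on the left. Next I'll measure the poses.

```bash
sed -i "s/@np.array(c\['rotation'\]).T/@R(c).T/" h.py
cat >> h.py <<'E'
from scipy.spatial.transform import Rotation
def R(c): return Rotation.from_quat(np.array(c['rotation']),scalar_first=True).as_matrix()
E
python3 - <<'E'
from h import *
for n in ('top','side'):
    c=dict(np.load(n+'1.npz'));p=pts(c);h=cv2.cvtColor(c['pixels'],cv2.COLOR_RGB2HSV)
    for nm,lo,hi in (('blue',100,125),('green',60,90)):
        m=(h[...,0]>lo)&(h[...,0]<hi)&(h[...,1]>110)&(p[...,0]>400)&(abs(p[...,1])<400)
        q=p[m];
        for z0,z1 in ((185,212),(20,170)):
            k=q[(q[:,2]>z0)&(q[:,2]<z1)]
            if len(k)<20: continue
            r=cv2.minAreaRect(k[:,:2].astype(np.float32))
            print(n,nm,z0,len(k),k[:,2].mean().round(1),np.round(r[0],1),np.round(r[1],1),round(r[2],2),np.round(cv2.boxPoints(r)).tolist())
            if z0==20:
                cc=k.mean(0);print(' plane n',np.linalg.svd(k-cc,full_matrices=False)[2][2].round(3),cc.round(1))
    # other things heights
    m=(p[...,2]>30)&(p[...,2]<330)&(p[...,0]>300)&(p[...,0]<650)&(abs(p[...,1])<500)&(c['z_map']>0)
    nl,l,st,ce=cv2.connectedComponentsWithStats(m.astype(np.uint8))
    for i in range(1,nl):
        if st[i,4]>40: q=p[l==i];print(n,st[i].tolist(),q.min(0).round(),q.max(0).round())
E
```

```text
top blue 185 3353 200.2 [695.5 145.5] [200.8 198.2] 4.04 [[588.0, 237.0], [602.0, 40.0], [803.0, 54.0], [789.0, 251.0]]
top blue 20 224 116.5 [614.4 143.1] [ 39.2 192.3] 4.06 [[588.0, 238.0], [602.0, 46.0], [641.0, 49.0], [627.0, 240.0]]
 plane n [-0.998 -0.066 -0.01 ] [596.9 135.6 116.5]
top green 185 2002 200.5 [ 704.2 -133.5] [196.1 195.8] 7.29 [[595.0, -49.0], [619.0, -243.0], [814.0, -218.0], [789.0, -24.0]]
top green 20 126 122.7 [ 625.1 -137.9] [ 41.7 182.8] 8.46 [[591.0, -51.0], [618.0, -231.0], [659.0, -225.0], [632.0, -44.0]]
 plane n [-0.992 -0.124 -0.036] [ 606.9 -138.4  122.7]
top [329, 168, 63, 24, 1024] [ 596. -240.   31.] [650. -37. 209.]
top [245, 171, 63, 25, 1252] [589.  41.  30.] [650. 246. 208.]
top [417, 181, 33, 24, 322] [ 540. -467.   30.] [ 618. -360.   97.]
top [179, 201, 26, 21, 424] [501. 423.  31.] [570. 499. 128.]
top [434, 218, 18, 12, 178] [ 446. -462.   32.] [ 487. -421.  108.]
top [192, 235, 19, 19, 279] [384. 400.  36.] [449. 467.  52.]
top [409, 236, 19, 19, 282] [ 358. -390.   35.] [ 424. -322.   54.]
top [310, 276, 24, 4, 60] [300. -36. 175.] [303.  37. 243.]
side blue 185 2426 199.7 [694.8 146.1] [196.  204.8] 4.35 [[589.0, 241.0], [605.0, 37.0], [800.0, 51.0], [785.0, 256.0]]
side [288, 122, 20, 31, 500] [503. 416.  30.] [583. 498. 125.]
side [326, 141, 67, 154, 3959] [ 591. -245.   30.] [650. 244. 208.]
side [259, 147, 18, 15, 195] [387. 400.  30.] [453. 471.  51.]
side [243, 200, 6, 29, 51] [300. -40. 182.] [305.  25. 244.]
side [366, 332, 40, 42, 903] [ 542. -468.   30.] [ 622. -361.   95.]
side [295, 336, 27, 25, 526] [ 359. -388.   36.] [ 426. -320.   49.]
side [337, 354, 18, 30, 438] [ 446. -465.   30.] [ 488. -422.  105.]
```

play_rows --pt "0.48 0.9 0 0 0 -0.1 -1" --pt "0.48 0.9 0 0 0 -0.1 -1" --pt "0.48 0.9 0 0 0 -0.1 -1" --pt "0.48 0.9 0 0 0 -0.1 -1" --pt "0.48 0.9 0 0 0 -0.1 -1" --pt "0.48 0.9 0 0 0 -0.1 -1" --pt "0.48 0.9 0 0 0 -0.1 -1" --pt "0.48 0.9 0 0 0 -0.1 -1"

```text
time_s: 0.77
eef_pos: [275.0, -220.9, 231.2]
ee_rot: [-0.0, 0.997, 0.074, 0.0]
force: [1.1, 0.1, -0.6]
grip_width: -0.001
```

play_rows --pt "0.48 0.9 0 0 0 -0.1 -1" --pt "0.48 0.9 0 0 0 -0.1 -1" --pt "0.48 0.9 0 0 0 -0.1 -1" --pt "0.48 0.9 0 0 0 -0.1 -1" --pt "0.48 0.9 0 0 0 -0.1 -1" --pt "0.48 0.9 0 0 0 -0.1 -1" --pt "0.48 0.9 0 0 0 -0.1 -1" --pt "0.48 0.9 0 0 0 -0.1 -1"

```text
time_s: 1.43
eef_pos: [428.7, 67.5, 231.2]
ee_rot: [0.0, 0.999, 0.033, -0.0]
force: [0.1, -1.5, 0.6]
grip_width: -0.001
```

play_rows --pt "0.8 0 -0.55 0 0 0 -1" --pt "0.8 0 -0.55 0 0 0 -1" --pt "0.8 0 -0.55 0 0 0 -1" --pt "0.6 0 -0.55 0 0 0 -1" --pt "0 0 0 0 0 0 -1"

```text
time_s: 1.85
eef_pos: [549.1, 65.1, 137.6]
ee_rot: [-0.001, 0.999, 0.032, -0.004]
force: [0.4, -0.4, -1.8]
grip_width: 0.001
```

Run:
```python
from h import *
s=sensors.sense();print(s['eef_pos'],s['force'])
for n in ('side',):
    c=capture(n);cv2.imwrite('pics/s2.png',cv2.resize(cv2.cvtColor(c['pixels'][80:320,200:520],cv2.COLOR_RGB2BGR),None,fx=2,fy=2))
    p=pts(c);q=p[(abs(p[...,1]-67)<30)&(p[...,0]>500)&(p[...,0]<595)&(p[...,2]>150)&(p[...,2]<200)]
    print(len(q),q.min(0),q.max(0))
```

```text
[549.09637196  65.05976176 137.60491374] [ 0.43321079 -0.42362725 -1.79360101]
52 [535.78775481  37.92536601 150.73415243] [559.89811426  95.91192824 197.69432477]
```

View pics/s2.png

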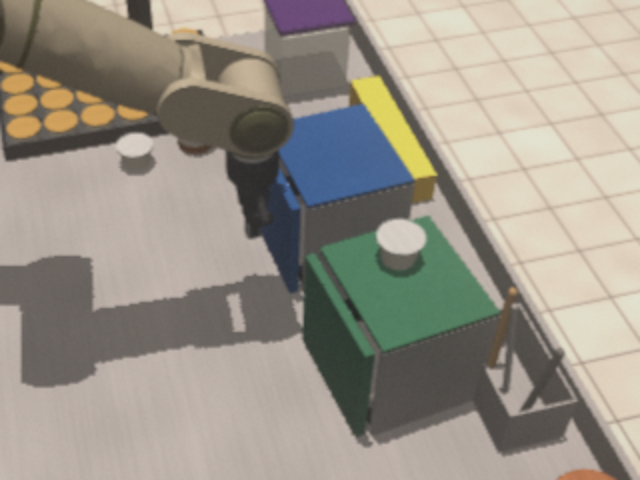

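The fingers (crop 255,225) are just in front of the blue door, near its free edge. I'll creep in now.

play_rows --pt "0.3 0 0.2 0 0 0 -1" --pt "0.2 0 0 0 0 0 -1" --pt "0.2 0 0 0 0 0 -1" --pt "0 0 0 0 0 0 -1" --pt "0 0 0 0 0 0 -1"

```text
time_s: 2.32
eef_pos: [575.8, 65.2, 152.2]
ee_rot: [0.0, 0.999, 0.033, 0.0]
force: [-0.4, -0.2, 0.2]
grip_width: -0.003
```

play_rows --pt "0.1 0 -0.1 0 0 0 -1" --pt "0.1 0 0 0 0 0 -1" --pt "0 0 0 0 0 0 -1" --pt "0 0 0 0 0 0 -1"

```text
time_s: 2.65
eef_pos: [584.3, 65.2, 147.3]
ee_rot: [-0.0, 0.999, 0.033, -0.0]
force: [-1.1, -0.1, -0.6]
grip_width: 0.0
```

play_rows --pt "0.05 0 0 0 0 0 -1" --pt "0.05 0 0 0 0 0 -1" --pt "0 0 0 0 0 0 -1" --pt "0 0 0 0 0 0 -1"

```text
time_s: 2.98
eef_pos: [588.4, 65.2, 147.3]
ee_rot: [-0.0, 0.999, 0.033, -0.0]
force: [0.0, 0.0, 0.2]
grip_width: 0.002
```

play_rows --pt "0.05 0 0 0 0 0 -1" --pt "0 0 0 0 0 0 -1" --pt "0 0 0 0 0 0 -1"

```text
time_s: 3.23
eef_pos: [590.2, 65.2, 147.2]
ee_rot: [-0.0, 0.999, 0.033, -0.0]
force: [-2.6, 0.0, 0.5]
grip_width: -0.002
```

play_rows --pt "0.05 0 0 0 0 0 -1" --pt "0 0 0 0 0 0 -1" --pt "0 0 0 0 0 0 -1"

```text
time_s: 3.48
eef_pos: [592.4, 65.2, 147.2]
ee_rot: [-0.0, 0.999, 0.033, 0.0]
force: [-1.7, -0.5, -0.9]
grip_width: 0.003
```

play_rows --pt "0.05 0 0 0 0 0 -1" --pt "0 0 0 0 0 0 -1" --pt "0 0 0 0 0 0 -1"

```text
time_s: 3.73
eef_pos: [594.5, 65.2, 147.2]
ee_rot: [-0.0, 0.999, 0.033, 0.0]
force: [-1.3, -0.7, -0.2]
grip_width: 0.001
```

play_rows --pt "0.03 0 0 0 0 0 -1" --pt "0 0 0 0 0 0 -1" --pt "0 0 0 0 0 0 -1"

```text
time_s: 3.98
eef_pos: [595.3, 65.2, 147.2]
ee_rot: [0.0, 0.999, 0.033, -0.0]
force: [-5.4, -1.0, 0.8]
grip_width: -0.002
```

play_rows --pt "0.03 0 0 0 0 0 -1" --pt "0 0 0 0 0 0 -1" --pt "0 0 0 0 0 0 -1"

```text
time_s: 4.23
eef_pos: [595.4, 65.2, 147.1]
ee_rot: [0.0, 0.999, 0.033, -0.002]
force: [-12.1, -0.2, 2.4]
grip_width: 0.001
```

That is the stop, so I'll back off.

play_rows --pt "-0.5 0 0 0 0 0 -1" --pt "-1 0 0 0 0 0 -1" --pt "-1 0 0 0 0 0 -1" --pt "-1 0 0 0 0 0 -1" --pt "0 0 0.9 0 0 0 -1" --pt "0 0 0.9 0 0 0 -1" --pt "0 0 0.5 0 0 0 -1" --pt "0 0 0 0 0 0 -1"

```text
time_s: 4.9
eef_pos: [458.7, 65.0, 244.0]
ee_rot: [0.001, 0.999, 0.033, 0.005]
force: [0.1, 0.0, 0.8]
grip_width: 0.003
```

play_rows --pt "0 0 0 0 0 0 -1" --pt "0 0 0 0 0 0 -1" --pt "0 0 0 0 0 0 -1" --pt "0 0 0 0 0 0 -1" --pt "0 0 0 0 0 0 -1" --pt "0 0 0 0 0 0 -1"

```text
time_s: 5.4
eef_pos: [456.6, 65.2, 238.8]
ee_rot: [-0.0, 0.999, 0.033, -0.0]
force: [-0.7, 0.6, -0.4]
grip_width: -0.0
```

```bash
cat > look.py <<'E'
from h import *
import sys
s=sensors.sense();print(s['time_s'],s['eef_pos'].round(1),s['force'].round(1))
c=capture('side');p=pts(c);h=cv2.cvtColor(c['pixels'],cv2.COLOR_RGB2HSV)
cv2.imwrite('pics/'+sys.argv[1],cv2.resize(cv2.cvtColor(c['pixels'][60:300,200:520],cv2.COLOR_RGB2BGR),None,fx=2,fy=2))
m=(h[...,0]>100)&(h[...,0]<125)&(h[...,1]>110)&(p[...,0]>350)&(p[...,0]<620)&(p[...,1]>20)&(p[...,1]<300)&(p[...,2]>20)&(p[...,2]<190)
q=p[m];print(len(q))
if len(q)>20:
    print(q.min(0).round(),q.max(0).round());l=cv2.fitLine(q[:,:2].astype(np.float32),cv2.DIST_HUBER,0,.01,.01).ravel();print(l,'door angle',np.arctan2(l[0],l[1])+np.radians(4.1))
E
python3 look.py s3.png
```

```text
5.4 [456.6  65.2 238.8] [-0.7  0.6 -0.4]
1
```

View pics/s3.png

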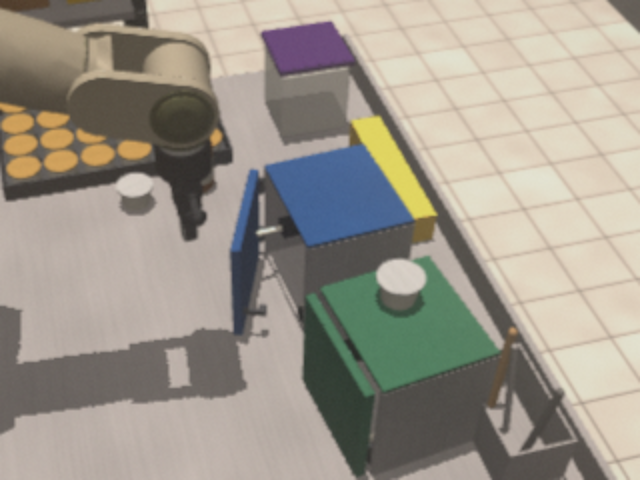

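The blue door is ajar, with its edge at crop (240,330). A black and silver plunger shows at crop (265–295,230), and I'll locate it before inserting the fingers.

Run:
```python
from h import *
for n in ('side','top'):
    c=capture(n);p=pts(c)
    if n=='side':
        for u,v in ((290,228),(285,229),(275,231),(268,232),(262,233),(255,312),(263,311),(264,333)):
            print((u,v),p[60+v//2,200+u//2].round())
    m=(p[...,2]>175)&(p[...,2]<207)&(p[...,0]>480)&(p[...,0]<640)&(p[...,1]>20)&(p[...,1]<300)
    if n=='side':
        m[:, :]&=p[...,0]<595
    q=p[m];print(n,len(q),q.min(0).round(),q.max(0).round())
    if n=='top': cv2.imwrite('pics/t3.png',cv2.resize(cv2.cvtColor(c['pixels'][100:220,210:370],cv2.COLOR_RGB2BGR),None,fx=4,fy=4,interpolation=2))
```

```text
(290, 228) [642. 177. 112.]
(285, 229) [634. 185. 107.]
(275, 231) [619. 192. 100.]
(268, 232) [608. 188. 101.]
(262, 233) [597. 187. 105.]
(255, 312) [551.  65.  51.]
(263, 311) [563.  58.  60.]
(264, 333) [567.  61.   2.]
side 266 [519.  59. 176.] [595. 239. 203.]
top 677 [519.  42. 177.] [640. 241. 207.]
```

View pics/t3.png

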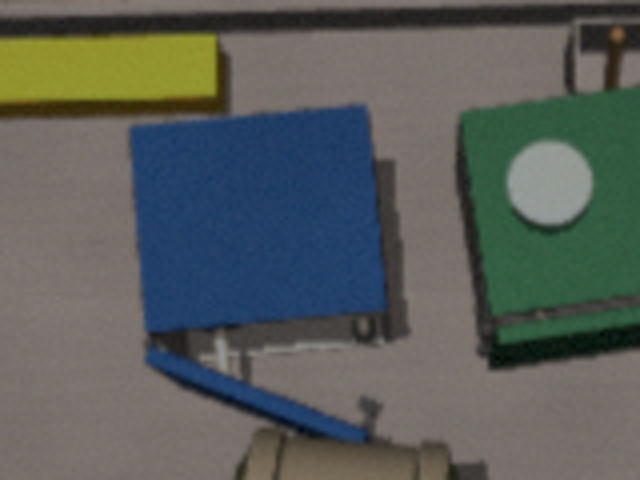

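The gap is clear at the insertion spot: the plunger is near the hinge at z≈105 and the striker is at z≈55. I'll go over the door top and down behind it.

play_rows --pt "0.75 0.05 0 0 0 0 -1" --pt "0.75 0.05 0 0 0 0 -1" --pt "0.75 0.05 0 0 0 0 -1" --pt "0.75 0.05 0 0 0 0 -1" --pt "0 0 0 0 0 0 -1" --pt "0 0 0 0 0 0 -1"

```text
time_s: 6.05
eef_pos: [577.2, 73.1, 238.2]
ee_rot: [-0.0, 0.999, 0.033, -0.001]
force: [-0.7, -0.3, 0.0]
grip_width: 0.005
```

play_rows --pt "0 0 -0.4 0 0 0 -1" --pt "0 0 -0.4 0 0 0 -1" --pt "0 0 -0.4 0 0 0 -1" --pt "0 0 -0.4 0 0 0 -1" --pt "0 0 -0.4 0 0 0 -1" --pt "0 0 -0.2 0 0 0 -1" --pt "0 0 0 0 0 0 -1"

```text
time_s: 6.63
eef_pos: [575.4, 73.2, 150.1]
ee_rot: [-0.0, 0.999, 0.033, -0.001]
force: [-0.5, 0.1, -0.8]
grip_width: -0.0
```

play_rows --pt "-0.3 0.25 0 0 0 0 -1" --pt "-0.3 0.25 0 0 0 0 -1" --pt "-0.3 0.25 0 0 0 0 -1" --pt "-0.31 0.21 0 0 0 0 -1" --pt "-0.31 0.21 0 0 0 0 -1" --pt "-0.31 0.21 0 0 0 0 -1"

```text
time_s: 7.13
eef_pos: [503.3, 128.7, 152.8]
ee_rot: [-0.0, 0.999, 0.033, 0.001]
force: [0.4, -0.1, 0.3]
grip_width: -0.001
```

play_rows --pt "-0.24 0.29 0 0 0 0 -1" --pt "-0.24 0.29 0 0 0 0 -1" --pt "-0.24 0.29 0 0 0 0 -1" --pt "-0.16 0.34 0 0 0 0 -1" --pt "-0.16 0.34 0 0 0 0 -1" --pt "-0.07 0.2 0 0 0 0 -1" --pt "-0.07 0.15 0 0 0 0 -1" --pt "0 0 0 0 0 0 -1"

```text
time_s: 7.8
eef_pos: [455.9, 205.3, 151.5]
ee_rot: [-0.0, 0.999, 0.033, 0.0]
force: [-0.4, -0.2, -0.1]
grip_width: -0.0
```

```bash
python3 look.py s4.png
```

```text
7.8 [455.9 205.3 151.5] [-0.4 -0.2 -0.1]
0
```

View pics/s4.png

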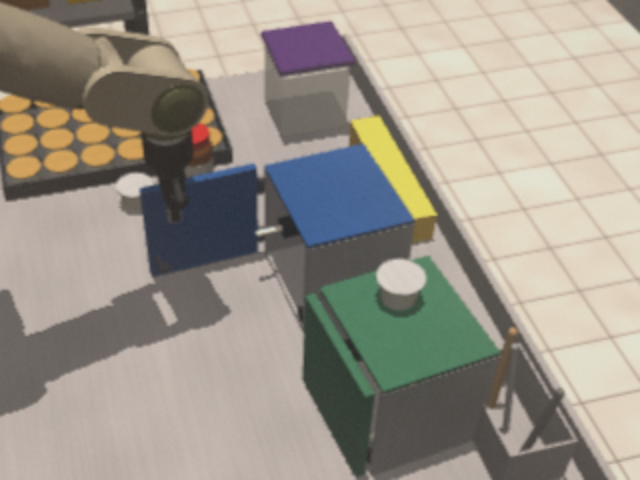

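The blue door stands about square (crop 145–258, 170–270) and the green door is shut. I'll withdraw sideways, then up.

play_rows --pt "0 -0.4 0 0 0 0 -1" --pt "0 -0.6 0 0 0 0 -1" --pt "0 -0.8 0 0 0 0 -1" --pt "-0.3 -0.8 0.5 0 0 0 -1" --pt "-0.3 -0.8 0.9 0 0 0 -1" --pt "-0.3 -0.8 0.9 0 0 0 -1" --pt "0 0 0 0 0 0 -1" --pt "0 0 0 0 0 0 -1"

```text
time_s: 8.52
eef_pos: [424.6, 45.1, 233.0]
ee_rot: [0.0, 1.0, 0.031, 0.002]
force: [-0.7, -0.2, 0.2]
grip_width: 0.001
```

Run:
```python
from h import *
s=sensors.sense();print(s['time_s'],s['eef_pos'].round(1),s['force'].round(1))
c=capture('side');p=pts(c)
q=p[(p[...,2]>40)&(p[...,2]<198)&(p[...,0]>390)&(p[...,0]<590)&(p[...,1]>170)&(p[...,1]<290)]
l=cv2.fitLine(q[:,:2].astype(np.float32),cv2.DIST_HUBER,0,.01,.01).ravel();print(len(q),q.min(0).round(),q.max(0).round(),'angle',(np.arctan2(abs(l[0]),l[1]*np.sign(l[0]))+.071).round(2))
a=np.load('side1.npz')['pixels'].astype(int);d=abs(a-c['pixels']).max(2)
for n,(u,v,w,h) in dict(jar=(288,122,20,31),cupb=(259,147,18,15),mug=(366,332,40,42),cupa=(295,336,27,25),shaker=(337,354,18,30),green=(352,190,97,100)).items(): print(n,d[v:v+h,u:u+w].mean().round(1),np.percentile(d[v:v+h,u:u+w],95))
```

```text
8.5167 [424.6  45.1 233. ] [-0.7 -0.2  0.2]
1470 [410. 185.  40.] [590. 260. 198.] angle 1.57
jar 35.0 129.14999999999986
cupb 59.9 159.0
mug 6.0 9.0
cupa 8.1 11.0
shaker 6.5 10.0
green 4.9 8.0
```

The jar and cup_b differ in this view, probably because the arm or door blocks them. I'll check them from the top camera.

Run:
```python
from h import *
c=capture('top');a=dict(np.load('top1.npz'));d=abs(a['pixels'].astype(int)-c['pixels']).max(2);P=[pts(a),pts(c)]
for n,(u,v,w,h) in dict(jar=(179,201,26,21),cupb=(190,233,23,23),mug=(417,181,33,24),cupc=(335,133,25,25)).items():
    z0=30 if n!='cupc' else 215
    print(n,d[v:v+h,u:u+w].mean().round(1),[ (lambda q:q[q[:,2]>z0].mean(0).round(1))(p[v:v+h,u:u+w].reshape(-1,3)) for p in P])
cv2.imwrite('pics/t5.png',cv2.cvtColor(c['pixels'],cv2.COLOR_RGB2BGR))
```

```text
jar 4.8 [array([532.8, 452. , 102.5]), array([532.5, 451.2, 105.7])]
cupb 3.8 [array([416.9, 430.9,  53.2]), array([416.8, 432.3,  48.3])]
mug 3.7 [array([ 576.7, -420.5,   81.3]), array([ 577.4, -422. ,   77.5])]
cupc 3.9 [array([715. , -91.3, 261.1]), array([715.6, -91.7, 257.4])]
```

View pics/t5.png

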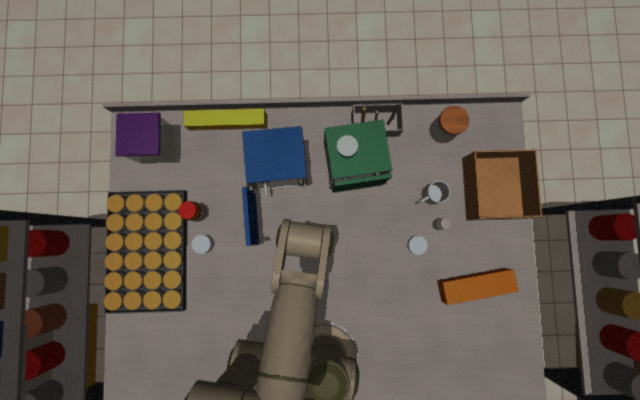

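The door is square to the cupboard at (250,215), nothing else has moved, and the arm is clear. I'll hand the job in.

```bash
python3 -c "
from rig import order;print(order.finish_job())"
```

```text
the job is handed in; nothing more can be done
None
```

The blue cupboard is open and the job is handed in; it gave no verdict. I pressed the blue door near its free edge with the shut fingertips until it met its stop, at about 12 N. That was above the 2–5 N the catch needs but well under the 40 N limit. The door sprang ajar. I then went in behind it from above, pushed it round to about square and withdrew.

**Last checks:**
- **Blue door:** it measured about 1.57 rad.
- **Green door:** it looked unchanged and shut.
- **Loose things:** the jar, cup_b, cup_c and mug were within about 2 mm sideways of where they started in the top view. I checked cup_a and the shaker only by comparing side pictures, which showed no change.
- **Arm:** it was clear, with no contact force.
- **One disagreement:** the side picture differed at the jar and cup_b. The arm and open door probably blocked the view there, and the top view showed both in place.

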